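# Prop the slide dryer's cover ajar on its stay

## Task

Fresh blood smears are drying on the slide dryer and its clear cover is misting up. Open the cover right back so that it rests by itself, swing the stay up from its clip and over past upright until it leans on its stop and stands alone, then lower the cover gently onto the stay's red tip and leave it propped ajar. Leave the bottle, the jar and the tube rack where they stand.

Things in the scene. Friction and masses are not known exactly. Their poses are not given: they have to be found in the camera images.
- dryer: slide dryer fixed on the bench: white low housing, 330 mm wide (y), 235 mm deep (x), with a flat black warm plate on top, 75 mm above the bench. Origin: centre of its underside, on the bench. Its own axes: x from the front (sloped control desk, robot side) to the rear, y to the left seen from the robot, z up.
- cover_hinge (a point): middle of the cover's hinge line at the rear of the housing, 95 mm behind and 78 mm above the dryer's origin; the hinge line runs along the dryer's y. Fixed to the dryer.
- cover_handle (a point): grip point of the cover's blue tongue handle, which sticks 38 mm out of the middle of the cover's front edge. Tongue: 26 mm wide (dryer's y: pinch it across that width), 12 mm thick; this point lies 25 mm out from the cover's front face, 13 mm from the tongue's end, so that fingers can also hold it when the tongue points up. With the cover closed it lies 195 mm in front of the hinge line and 18 mm above it; it turns with the cover about the hinge line.
- cover (a joint): angle (rad) of the clear acrylic dust cover, a hood 170 mm deep, 290 mm wide, 40 mm high, about 0.4 kg, hinged at its lower rear edge: 0 closed and level on the plate, growing as its front edge rises; 1.71 right back against its stop (handle uppermost and a little behind the hinge). Hardly any friction: below about 1.25 it falls shut, above that it falls back and rests at 1.71 by itself. Resting on the erected stay it reads about 0.63.
- stay (a joint): angle (rad) of the stay, a steel rod 8 mm thick with a red cap, 100 mm long from its pivot: 0 folded, lying level in its open clip 22 mm above the warm plate (free to be lifted straight out), its cap pointing along the dryer's +y; pi/2 upright; 1.87 at its stop, leaning 17 degrees past upright towards the dryer's -y. It swings freely: short of upright it falls back, past upright it falls to its stop and stays there.
- stay_pivot (a point): pivot of the stay in its bracket on the warm plate: 10 mm in front of, 90 mm to the right (-y) of and 97 mm above the dryer's origin. Its axis runs along the dryer's x. Fixed to the dryer.
- stay_tip (a point): grip point on the red cap of the stay, 85 mm from the pivot; the cap is 14 mm in diameter, from 65 to 100 mm from the pivot. Pinch it across the dryer's x. It turns with the stay. When the cover is closed it lies under the cover.
- bottle_mid (a point): centre of the white reagent bottle with a red cap, 64 mm in diameter, 150 mm tall, standing left of the dryer: a bystander.
- jar_mid (a point): centre of the violet stain jar with a black cap, 54 mm in diameter, 85 mm tall, standing left of the dryer: a bystander.
- rack_mid (a point): centre of the blue tube rack with capped blood tubes, 70 x 120 mm, 88 mm tall, standing right of the dryer: a bystander.

How it is judged (in metres and radians):
On the way, in this order (a step that is already met when the one before it is completed fails the run):
1. the cover rests right back (value of joint cover above 1.6 rad), for 0.2 s.
2. the stay stands by itself against its stop past upright, let go of, while the cover is still right back (value of joint stay above 1.78 rad and distance between the grasp point and stay_tip above 0.05 m and value of joint cover above 1.3 rad), for 0.3 s.
At the end, for the whole second after the job is handed in: The stay leans on its stop past upright (joint above 1.72 rad), the cover rests on its tip (cover joint 0.58 to 0.70 rad) and is still (under 0.05 rad/s), with the robot's hand off both (value of joint stay above 1.72 rad and value of joint cover between 0.58 and 0.7 rad and velocity of joint cover between -0.05 and 0.05 rad/s); the robot touches nothing.
It fails at once if the cover is let fall (it comes down faster than 2.5 rad/s) (velocity of joint cover below -2.5 rad/s).
It fails at once if the bottle is shifted by more than 30 mm or knocked over (distance of bottle_mid from where it was at the start of the episode above 0.03 m).
It fails at once if the jar is shifted by more than 30 mm or knocked over (distance of jar_mid from where it was at the start of the episode above 0.03 m).
It fails at once if the tube rack is shifted by more than 30 mm or knocked over (distance of rack_mid from where it was at the start of the episode above 0.03 m).
It also fails if it takes over 67 s, if anything falls off the work surface, if the arm or the gripper's body presses on something with over 40 N, if the wrist force passes 120 N, or if a joint passes its speed limit or range.

## Robot

A 6-joint arm with a two-finger parallel gripper is mounted at the origin on the work surface. World frame = base frame: x ahead of the robot, y to its left, z up, the work surface at z = 0. Lengths are in mm, angles in rad, forces in N, time in s.
With the tool pointing down it reaches from about 350 to 775 mm from the base axis. Payload 7.3 kg.
Tool frame: the origin (TCP) lies between the finger pads; the fingertips stand bot.tips_ahead ahead of it and the grasp point (between the pads) lies 6 mm ahead of it (bot.tips_ahead is the distance from the TCP to the fingertips, in mm); z points along the fingers, y is the line along which they close (so a half turn about z gives the same grasp; the last joint's range is limited). The gripper opens to 92 mm and grips with 3 to 60 N. Pads are 19 mm wide; open, the fingers measure 130 mm over their backs; the gripper's body (75 mm by 190 mm) begins 47 mm behind the grasp point.
Start: joints at [1.067, 0.342, 1.524, -0, 1.275, -0.146], TCP at [183.848, 491.775, 251.741] pointing down, gripper open.
Joint ranges: [-2.53, 2.53], [-0.77, 2.02], [0.04, 2.7], [-1, 4.14], [0.28, 2.66], [-3.11, 3.11]. Speed limits (rad/s): [2.57, 2.57, 3.14, 3.14, 3.14, 3.14].

## Interface

Orientations are given as [roll, pitch, yaw] about the fixed x, y, z axes, in that order (R = Rz(yaw) Ry(pitch) Rx(roll)).
In Python, from plant import bot gives the robot as it stands. The module is installed in compiled form; this text tells all that it offers.
- The arm moves only by the tool step_arm, never from a script. Its argument "targets" is one flat list of numbers, 7 for each row, row after row: the opening, from 0 (shut) to 1 (fully open), then the shift along the tool's x, y, z each as a share of 100 mm, from -1 to 1, then the turn, a rotation vector about the tool's x, y, z each as a share of pi/4 rad, from -1 to 1. A call has 1 to 20 rows; each row is the pose to reach, as a shift and turn from the pose commanded when the call began, along the tool's axes at that moment; what a row does not reach only later rows make up. A row lasts 1/8 s, in which the tool goes at most 62.5 mm and 10.7 degrees, less where a joint would pass 70% of its speed; a pose out of reach is approached as far as the arm can. A call with a number of a shift or a turn outside -1 to 1 is refused whole. A call with a gripper value outside its range is refused whole. The fingers move at their own pace and stop on an object; the grip force is fixed at half the most. Time passes only in rows, so rows that repeat a pose let the fingers close. It gives the time, the measured TCP pose, the force, the opening and the grip force at its end, in the units of the state.
- bot.get_obs(): the state, without advancing time (a new reading comes with each control period).
- bot.capture(name): name is "scene" or "top" or "wrist"; returns (picture, depth): 384x512x3 uint8, blue, green, red; 384x512 float32, mm along the optical axis (not along the pixel's ray), 0 where there is no reading.
- bot.camera_info(name): a dict with "fx", "fy", "cx", "cy" (pixels), "camera_from_world" (4x4, takes a point from world to camera coordinates); the wrist camera has in their place "hand_eye" (4x4, takes a point from camera to tool coordinates, whose origin is the TCP and whose axes are the flange's). Camera axes: x right, y down, z forward; pixel columns grow to the right and rows downward; lengths in mm; the calibration is good to about 2 mm. A picture is of the moment at which its call begins: read the wrist's pose just before it. camera_info takes no time and is no camera call.
- bot.close_job(): hands the job in; it is judged then, once.
The state is a dict: "time": time; "joint_positions": joint angles; "dq": joint speeds; "tau": joint torques, N m; "tool_pos": TCP position; "tcp_rot": TCP orientation; "contact_force": force on the tool from outside, world axes, zero at the start; "moment": the same for the moment, N m; "grip_width": finger opening in mm; "finger_force": force on a finger pad.
Only numpy, scipy, OpenCV 4.12 (cv2) and the standard library are available. Lean on these libraries where they do the work, as an engineer would, in place of code of your own. Each camera call takes 0.05 s, during which the arm holds its last target. There are 200 camera calls.

## Working session

There is one attempt and no reset: what is moved stays moved. The work goes in short steps, Python scripts to look and compute and a tool call to move; the robot and the scene stay as the last step left them, time stands still between calls to the robot, and variables do not carry over. Pictures are saved under pics/ and viewed, at most 10 in all, crops included, and the job is handed in when it is done.

Besides the shell and the picture viewer there is one more tool, called after "Call:" as name(argument=value, ...) on one line, values as JSON. step_arm: Moves the arm, as the interface text tells. Shift numbers are shares of 100 mm and turn numbers shares of pi/4 rad, none past 1 either way. Its arguments: {"type":"object","properties":{"targets":{"type":"array"}},"required":["targets"]}

```bash
mkdir -p pics
python3 - <<'E'
from plant import bot
import cv2,numpy as np
o=bot.get_obs();print({k:np.round(v,3) for k,v in o.items()},bot.tips_ahead)
for n in("scene","top"):
    p,d=bot.capture(n);cv2.imwrite(f"pics/{n}0.png",p);np.save(f"{n}0.npy",d)
    print(n,bot.camera_info(n))
E
```

```text
{'time': np.float64(0.0), 'joint_positions': array([ 1.067,  0.343,  1.525,  0.   ,  1.275, -0.146]), 'dq': array([ 0.   ,  0.001,  0.002,  0.001,  0.   , -0.001]), 'tau': array([  0.   , -43.125, -24.421,   0.072,   0.056,  -0.   ]), 'tool_pos': array([183.664, 491.432, 251.041]), 'tcp_rot': array([-3.14 , -0.   ,  2.784]), 'contact_force': array([-0.725, -0.408, -0.319]), 'moment': array([ 0.012, -0.046, -0.018]), 'finger_force': np.float64(0.0), 'grip_width': np.float64(91.87)} 25.0
scene {'fx': 390.20687998444726, 'fy': 390.20687998444726, 'cx': 261.08076354012144, 'cy': 191.30268615024121, 'camera_from_world': array([[ 6.24147570e-01,  7.81267963e-01, -7.75762084e-03,
        -3.96880688e+02],
       [ 4.31983505e-01, -3.53346858e-01, -8.29780844e-01,
        -1.52736109e+02],
       [-6.51022321e-01,  5.14554533e-01, -5.58035456e-01,
         1.31297807e+03],
       [ 0.00000000e+00,  0.00000000e+00,  0.00000000e+00,
         1.00000000e+00]])}
top {'fx': 482.00129773328933, 'fy': 482.00129773328933, 'cx': 256.5654547543783, 'cy': 185.01115084207598, 'camera_from_world': array([[-2.22609095e-02, -9.99590111e-01,  1.80016961e-02,
         5.04874788e+01],
       [-9.92861766e-01,  1.99935067e-02, -1.17583049e-01,
         5.52562174e+02],
       [ 1.17174936e-01, -2.04907013e-02, -9.92899877e-01,
         1.32893819e+03],
       [ 0.00000000e+00,  0.00000000e+00,  0.00000000e+00,
         1.00000000e+00]])}
```

View pics/top0.png

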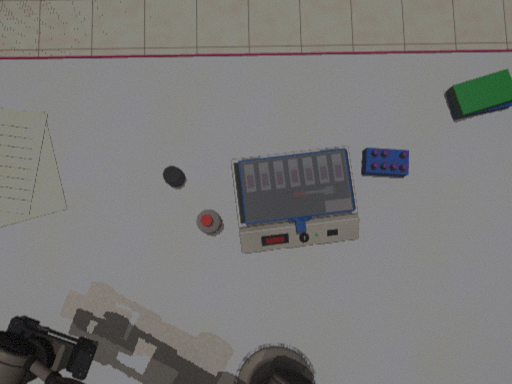

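View pics/scene0.png

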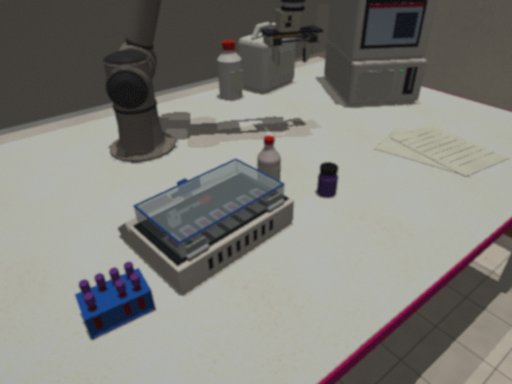

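The top view shows the dryer at about columns 233–358, rows 147–252, with the blue tongue near (301,226), the red stay cap near (298,193), the bottle at (208,221), the jar at (174,176) and the rack at (386,162). I'll enlarge the dryer.

Run:
```python
import cv2
p=cv2.imread("pics/top0.png")[135:260,225:365]
cv2.imwrite("pics/crop0.png",cv2.resize(p,None,fx=4.8,fy=4.8,interpolation=cv2.INTER_CUBIC))
```

```text
(no output)
```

View pics/crop0.png

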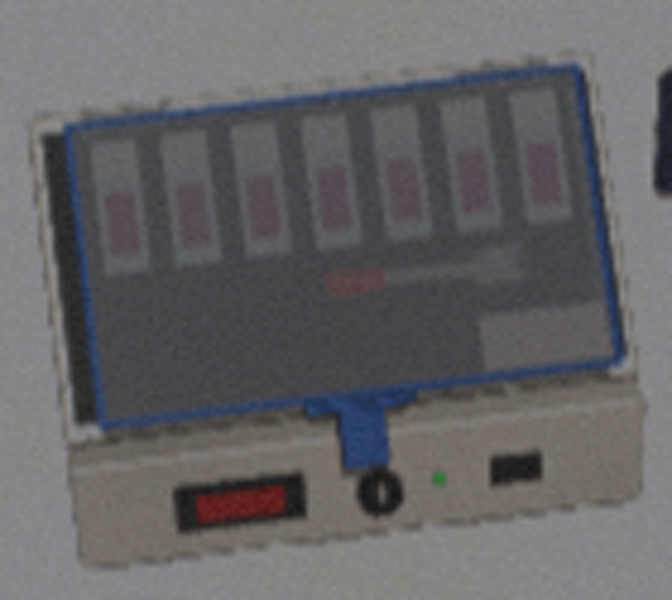

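The enlarged crop shows the cover's top corners at (67,128), (582,66), (624,360) and (101,427). The tongue runs from (358,400) to (367,468), and the stay runs from its pivot near (510,265) to the cap end at (330,284). I'll fit the dryer pose to these.

```bash
cat > h.py <<'E'
import numpy as np
from plant import bot
from scipy.optimize import least_squares
from scipy.spatial.transform import Rotation as R
def proj(n,P):
    c=bot.camera_info(n);T=c["camera_from_world"];q=P@T[:3,:3].T+T[:3,3]
    return np.c_[c["fx"]*q[:,0]/q[:,2]+c["cx"],c["fy"]*q[:,1]/q[:,2]+c["cy"]]
def d2w(p,P):
    P=np.atleast_2d(P).astype(float);c,s=np.cos(p[2]),np.sin(p[2])
    return np.c_[p[0]+c*P[:,0]-s*P[:,1],p[1]+s*P[:,0]+c*P[:,1],P[:,2]]
E
cat > fit.py <<'E'
from h import *
D=np.array([[95,145,118],[95,-145,118],[-75,-145,118],[-75,145,118],[-113,0,96],[-75,0,98],[-10,-25,97],[-10,10,97],[-117,165,0],[-117,-165,0],[117,165,75],[117,-165,75]],float)
c=np.array([[67,128],[582,66],[624,360],[101,427],[367,468],[358,400],[384,278],[330,284],[85,567],[640,500],[35,120],[590,57]],float)
px=(c+.5)/4.8-.5+[225,135]
s=least_squares(lambda p:(proj("top",d2w(p,D))-px).ravel(),[500,-50,0],loss="soft_l1")
print(s.x,s.cost);print((proj("top",d2w(s.x,D))-px).round(1).tolist())
print(proj("scene",d2w(s.x,D)).round().tolist())
np.save("pose.npy",s.x)
d=np.load("top0.npy")
for u,v in((301,226),(298,193),(208,221),(174,176),(386,162),(240,170)):
    T=np.linalg.inv(bot.camera_info("top")["camera_from_world"]);k=bot.camera_info("top")
    z=float(np.median(d[v-1:v+2,u-1:u+2]));print((u,v),(T@[(u-k["cx"])/k["fx"]*z,(v-k["cy"])/k["fy"]*z,z,1])[:3].round())
w=lambda q:d2w(s.x,q).round(1).tolist()
print(w([-100,0,96]),w([95,0,78]),w([-10,-5,97]),w([-10,-90,97]))
E
python3 fit.py
```

```text
[ 5.28350538e+02 -6.58849970e+01  1.03272912e-01] 33.020976400311696
[[-0.4, -0.0], [-0.2, -0.2], [0.5, 1.6], [0.3, 1.3], [0.7, 0.5], [0.7, 0.4], [1.2, 0.7], [-0.4, 1.0], [-1.3, -10.8], [-2.9, -11.3], [-1.6, -2.7], [1.0, -3.9]]
[[283.0, 183.0], [177.0, 243.0], [132.0, 205.0], [234.0, 158.0], [179.0, 181.0], [189.0, 186.0], [197.0, 202.0], [209.0, 196.0], [232.0, 187.0], [124.0, 242.0], [295.0, 199.0], [178.0, 271.0]]
(301, 226) [433. -75. 103.]
(298, 193) [520. -68. 118.]
(208, 221) [450. 167. 150.]
(174, 176) [576. 263.  85.]
(386, 162) [ 608. -325.   55.]
(240, 170) [584.  84. 120.]
[[428.9, -76.2, 96.0]] [[622.8, -56.1, 78.0]] [[518.9, -71.9, 97.0]] [[527.7, -156.4, 97.0]]
```

The fit is good to about 1 px on the cover, tongue and stay. The housing corners I picked aren't the modelled ones, so I'll drop them and refit. At the same time I'll start moving with the tool pointing down, turning the yaw to line up with the dryer.

```bash
sed -i 's/^s=least/D,px=D[:8],px[:8]\ns=least/' fit.py; python3 fit.py | sed -n '1,2p;10,$p'
cat >> h.py <<'E'
def go(X,yaw_off=np.pi):
    """print tool-frame shift (x100mm) and turn (xpi/4) to put the grasp point at dryer coords X, tool down"""
    p=np.load("pose.npy");o=bot.get_obs();M=R.from_euler("xyz",o["tcp_rot"])
    G=R.from_euler("xyz",[np.pi,0,p[2]+yaw_off]);t=d2w(p,X)-G.apply([0,0,6])
    print("t",o["time"].round(2),"shift",(M.inv().apply(t-o["tool_pos"])/100).round(3).tolist(),"turn",((M.inv()*G).as_rotvec()/(np.pi/4)).round(3),"F",o["contact_force"].round(1),"w",o["grip_width"].round(1))
def cov(a): return [95-195*np.cos(a)+18*np.sin(a),0,78+195*np.sin(a)+18*np.cos(a)]
def stay(a): return [-10,-90+85*np.cos(a),97+85*np.sin(a)]
E
```

```text
[ 5.30176295e+02 -6.52385776e+01  9.81333141e-02] 2.117450193770844
[[-0.5, -1.0], [-0.2, -0.6], [0.1, 1.2], [-0.1, 0.4], [0.2, -0.2], [0.3, -0.2], [0.9, 0.1], [-0.7, 0.4]]
[[430.7, -75.0, 96.0]] [[624.7, -55.9, 78.0]] [[520.7, -71.2, 97.0]] [[529.0, -155.8, 97.0]]
```

Call:
step_arm(targets=[1,0,0,0,0,0,-0.25,1,0,0,0,0,0,-0.5,1,0,0,0,0,0,-0.587,1,0,0,0,0,0,-0.587])

```text
time: 0.6
tool_pos: [183.7, 491.6, 251.4]
tcp_rot: [-3.141, -0.0, -3.039]
contact_force: [0.3, -0.0, -0.8]
grip_width: 92.0
finger_force: 0.0
```

Call:
step_arm(targets=[1,-0.4,-0.5,0,0,0,0,1,-0.8,-1,0,0,0,0,1,-0.8,-1,0,0,0,0])

```text
time: 0.98
tool_pos: [276.0, 398.1, 251.7]
tcp_rot: [-3.141, 0.0, -3.045]
contact_force: [0.1, 0.5, 0.5]
grip_width: 91.6
finger_force: 0.0
```

Call:
step_arm(targets=[1,-0.4,-0.5,0,0,0,0,1,-0.8,-1,0,0,0,0,1,-0.8,-1,0,0,0,0])

```text
time: 1.35
tool_pos: [365.6, 307.5, 251.6]
tcp_rot: [-3.141, 0.0, -3.045]
contact_force: [-0.4, -0.1, 0.1]
grip_width: 91.8
finger_force: 0.0
```

Call:
step_arm(targets=[1,0,-0.5,0,0,0,0,1,0,-1,0,0,0,0,1,0,-1,0,0,0,0])

```text
time: 1.72
tool_pos: [373.4, 208.9, 251.8]
tcp_rot: [3.141, -0.0, -3.042]
contact_force: [0.4, 0.5, -0.1]
grip_width: 92.0
finger_force: 0.0
```

Call:
step_arm(targets=[1,0,-0.5,0,0,0,0,1,0,-1,0,0,0,0,1,0,-1,0,0,0,0])

```text
time: 2.1
tool_pos: [384.4, 109.8, 251.8]
tcp_rot: [3.141, 0.0, -3.042]
contact_force: [0.9, 0.8, -0.4]
grip_width: 92.0
finger_force: 0.0
```

Call:
step_arm(targets=[1,0,-0.5,0,0,0,0,1,0,-1,0,0,0,0,1,0,-1,0,0,0,0])

```text
time: 2.48
tool_pos: [395.2, 10.6, 251.7]
tcp_rot: [3.141, 0.001, -3.042]
contact_force: [0.3, -0.3, -0.4]
grip_width: 91.8
finger_force: 0.0
```

```bash
python3 -c "
from h import *
go(cov(0))"
```

```text
Traceback (most recent call last):
  File "h.py", line 15, in go
    print("t",o["time"].round(2),"shift",(M.inv().apply(t-o["tool_pos"])/100).round(3).tolist(),"turn",((M.inv()*G).as_rotvec()/(np.pi/4)).round(3),"F",o["contact_force"].round(1),"w",o["grip_width"].round(1))
              ^^^^^^^^^^^^^^^
AttributeError: 'float' object has no attribute 'round'
```

```bash
sed -i 's/o\["time"\].round(2)/round(float(o["time"]),2)/; s/o\["grip_width"\].round(1)/round(float(o["grip_width"]),1)/' h.py; python3 -c "
from h import *
go(cov(0))"
```

```text
t 2.48 shift [[-0.266, -0.888, 1.497]] turn [0.001 0.001 0.002] F [ 0.3 -0.3 -0.4] w 91.8
```

Call:
step_arm(targets=[0.8,-0.13,-0.45,0.3,0,0,0,0.6,-0.266,-0.888,0.6,0,0,0,0.6,-0.266,-0.888,0.75,0,0,0,0.6,-0.266,-0.888,0.75,0,0,0])

```text
time: 2.98
tool_pos: [430.0, -72.4, 175.6]
tcp_rot: [3.139, -0.003, -3.037]
contact_force: [-0.3, -0.5, 0.0]
grip_width: 57.5
finger_force: 0.0
```

Call:
step_arm(targets=[0.6,0,0,0.25,0,0,0,0.6,0,0,0.5,0,0,0,0.6,0,0,0.72,0,0,0,0.6,0,0,0.72,0,0,0])

```text
time: 3.48
tool_pos: [429.9, -72.7, 104.5]
tcp_rot: [3.14, -0.002, -3.036]
contact_force: [0.6, -0.1, -0.0]
grip_width: 55.0
finger_force: 0.0
```

Run:
```python
from h import *
import cv2
go(cov(0))
p,d=bot.capture("top");p=p[120:280,200:400];w,d=bot.capture("wrist")
cv2.imwrite("pics/g1.png",np.hstack([cv2.resize(p,(480,384),interpolation=cv2.INTER_CUBIC),cv2.resize(w,(320,384))]))
```

```text
t 3.48 shift [[-0.005, -0.024, 0.025]] turn [ 0.002 -0.002  0.009] F [ 0.6 -0.1 -0. ] w 55.0
```

View pics/g1.png

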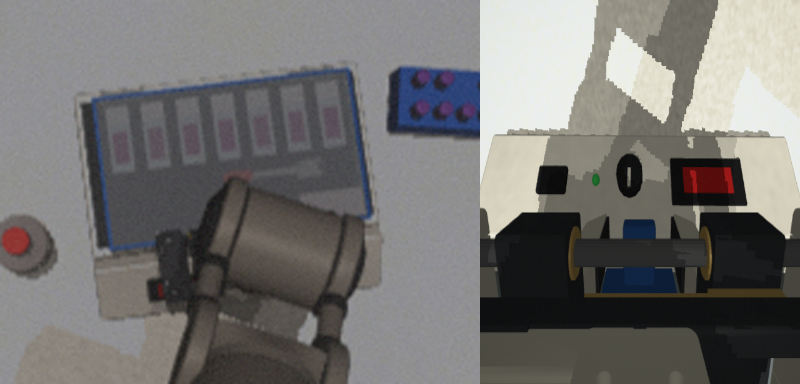

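The wrist view shows the blue tongue centred between the pads: it is at column 639 and the pads are at 572 and 707. I'll close on it and work out the arc.

Call:
step_arm(targets=[0,0,0,0,0,0,0,0,0,0,0,0,0,0,0,0,0,0,0,0,0,0,0,0,0,0,0,0])

```text
time: 4.08
tool_pos: [430.2, -74.1, 105.0]
tcp_rot: [3.14, 0.0, -3.039]
contact_force: [0.0, 5.0, 4.0]
grip_width: 25.8
finger_force: 30.0
```

```bash
cat >> h.py <<'E'
def arc(f,A,k):
    b=None
    for i,a in enumerate(A):
        c=np.array(f(a))
        if i%k==0: b2=c
        if i: print(round(a,3),(-(c-b)[[0,2]]/100).round(3) if f is cov else ((c-b)[[1,2]]/100).round(3))
        if i%k==0: b=b2; print("--")
E
python3 -c "
from h import *
go(cov(0));arc(cov,np.r_[np.arange(0,1.66,.1),1.68],6)"
```

```text
t 4.08 shift [[-0.004, -0.01, 0.03]] turn [0.002 0.001 0.005] F [0. 5. 4.] w 25.8
--
0.1 [-0.028 -0.194]
0.2 [-0.075 -0.384]
0.3 [-0.14  -0.568]
0.4 [-0.224 -0.745]
0.5 [-0.325 -0.913]
0.6 [-0.442 -1.07 ]
--
0.7 [-0.132 -0.144]
0.8 [-0.278 -0.275]
0.9 [-0.437 -0.39 ]
1.0 [-0.606 -0.489]
1.1 [-0.784 -0.57 ]
1.2 [-0.969 -0.633]
--
1.3 [-0.191 -0.044]
1.4 [-0.385 -0.07 ]
1.5 [-0.58  -0.075]
1.6 [-0.776 -0.061]
1.68 [-0.93  -0.036]
```

Call:
step_arm(targets=[0,-0.028,0,-0.194,0,0,0,0,-0.075,0,-0.384,0,0,0,0,-0.14,0,-0.568,0,0,0,0,-0.224,0,-0.745,0,0,0,0,-0.325,0,-0.913,0,0,0,0,-0.325,0,-0.913,0,0,0])

```text
time: 4.82
tool_pos: [462.2, -70.8, 196.3]
tcp_rot: [3.141, -0.001, -3.038]
contact_force: [-2.0, 2.5, -2.3]
grip_width: 25.7
finger_force: 30.0
```

```bash
python3 -c "
from h import *
go(cov(.5));arc(cov,np.r_[np.arange(.5,1.66,.1),1.68],6)"
```

```text
t 4.83 shift [[-0.007, -0.011, 0.031]] turn [ 0.001 -0.001  0.007] F [-2.   2.5 -2.3] w 25.7
--
0.6 [-0.117 -0.157]
0.7 [-0.25  -0.301]
0.8 [-0.396 -0.431]
0.9 [-0.554 -0.547]
1.0 [-0.723 -0.645]
1.1 [-0.901 -0.727]
--
1.2 [-0.185 -0.063]
1.3 [-0.376 -0.108]
1.4 [-0.57  -0.133]
1.5 [-0.766 -0.138]
1.6 [-0.961 -0.124]
1.68 [-1.116 -0.099]
--
```

Forces are low and it tracks the arc, so I'll continue.

Call:
step_arm(targets=[0,-0.117,0,-0.157,0,0,0,0,-0.25,0,-0.301,0,0,0,0,-0.396,0,-0.431,0,0,0,0,-0.554,0,-0.547,0,0,0,0,-0.723,0,-0.645,0,0,0,0,-0.901,0,-0.727,0,0,0,0,-0.901,0,-0.727,0,0,0])

```text
time: 5.7
tool_pos: [552.2, -61.7, 268.6]
tcp_rot: [3.141, -0.0, -3.038]
contact_force: [-2.9, 3.0, 5.3]
grip_width: 25.8
finger_force: 30.0
```

Call:
step_arm(targets=[0,-0.185,0,-0.063,0,0,0,0,-0.376,0,-0.108,0,0,0,0,-0.57,0,-0.133,0,0,0,0,-0.766,0,-0.138,0,0,0,0,-0.961,0,-0.124,0,0,0,0,-0.961,0,-0.124,0,0,0])

```text
time: 6.45
tool_pos: [648.7, -52.0, 281.5]
tcp_rot: [-3.141, 0.003, -3.038]
contact_force: [0.1, 2.5, 4.8]
grip_width: 25.8
finger_force: 30.0
```

```bash
python3 -c "
from h import *
go(cov(1.6));go(cov(1.7))"
```

```text
t 6.45 shift [[0.005, -0.016, 0.031]] turn [-0.     0.004  0.007] F [0.1 2.5 4.8] w 25.8
t 6.45 shift [[-0.187, -0.017, 0.065]] turn [-0.     0.004  0.007] F [0.1 2.5 4.8] w 25.8
```

Call:
step_arm(targets=[0,-0.1,0,0.015,0,0,0,0,-0.17,0,0.03,0,0,0,0,-0.17,0,0.03,0,0,0,0.6,-0.17,0,0.03,0,0,0,0.6,-0.17,0,0.03,0,0,0,0.6,-0.17,0,0.03,0,0,0,0.6,-0.17,0,-0.4,0,0,0,0.6,-0.17,0,-0.7,0,0,0])

```text
time: 7.45
tool_pos: [664.6, -50.6, 352.6]
tcp_rot: [-3.141, 0.001, -3.039]
contact_force: [1.0, -0.6, 0.2]
grip_width: 54.9
finger_force: 0.0
```

Run:
```python
from h import *
import cv2
p,d=bot.capture("scene");cv2.imwrite("pics/open.png",cv2.resize(p[60:330,60:360],(660,594),interpolation=cv2.INTER_CUBIC))
go(stay(0)+np.array([0,0,120]),np.pi/2)
print((bot.get_obs()["joint_positions"]).round(2))
```

```text
t 7.5 shift [[1.469, -0.052, 1.33]] turn [0.005 0.01  2.006] F [-0.8  0.5  2.2] w 55.2
[-0.19  0.58  0.86 -0.    1.7  -1.86]
```

View pics/open.png

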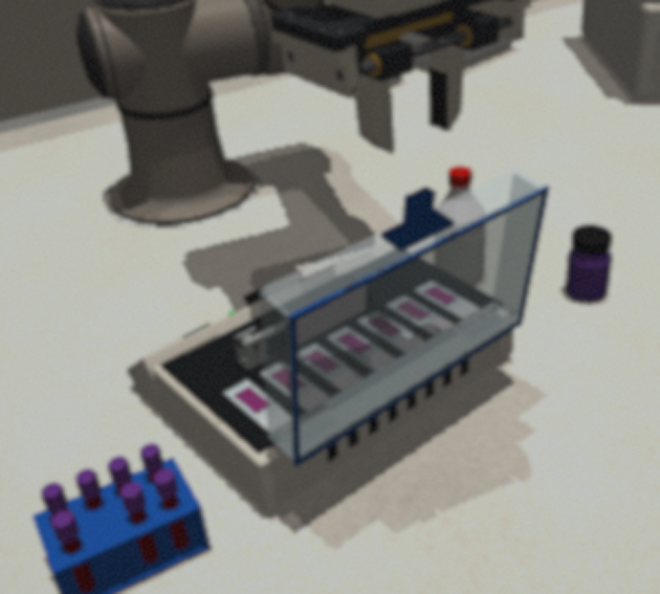

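The picture shows the cover standing right back with the tongue on top and the gripper clear above it. Next I'll move back over the stay and turn a quarter.

Call:
step_arm(targets=[0.6,0.5,0,0,0,0,0,0.5,1,0,0,0,0,0,0.4,1,0,0,0,0,0.25,0.4,1,0,0,0,0,0.5,0.4,1,0,0,0,0,0.75,0.4,1,0,0,0,0,1,0.4,1,0,0,0,0,1])

```text
time: 8.38
tool_pos: [565.0, -60.8, 350.8]
tcp_rot: [-3.141, -0.0, 2.459]
contact_force: [-1.1, -0.2, 0.4]
grip_width: 36.8
finger_force: 0.0
```

Call:
step_arm(targets=[0.4,0.15,-0.15,0,0,0,0.25,0.4,0.3,-0.35,0,0,0,0.5,0.4,0.3,-0.35,0,0,0,0.75,0.4,0.3,-0.35,0,0,0,1,0.4,0.3,-0.35,0,0,0,1])

```text
time: 9.0
tool_pos: [519.7, -69.0, 351.0]
tcp_rot: [3.142, 0.0, 1.676]
contact_force: [0.3, -0.6, -0.1]
grip_width: 36.7
finger_force: 0.0
```

Run:
```python
from h import *
import cv2
go(stay(0),np.pi/2)
o=bot.get_obs();w,d=bot.capture("wrist");H=bot.camera_info("wrist");cv2.imwrite("pics/w2.png",w)
p=np.load("pose.npy");T=np.eye(4);T[:3,:3]=R.from_euler("xyz",o["tcp_rot"]).as_matrix();T[:3,3]=o["tool_pos"]
C=np.linalg.inv(T@H["hand_eye"])
for a in (65,85,100,0):
    q=C@np.r_[d2w(p,[-10,-90+a,97])[0],1];print(a,H["fx"]*q[0]/q[2]+H["cx"],H["fy"]*q[1]/q[2]+H["cy"])
```

```text
t 9.0 shift [[-0.023, 0.008, 2.48]] turn [0.    0.    0.009] F [ 0.3 -0.6 -0.1] w 36.7
65 255.52114161578177 179.88047702638926
85 255.62769459729773 164.90004736286966
100 255.70939575216454 153.41357005837114
0 255.19251571342357 226.082442901446
```

View pics/w2.png

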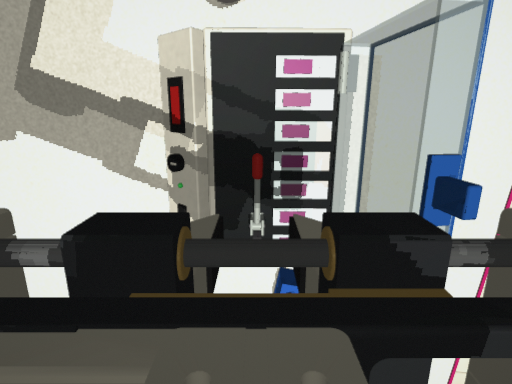

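The wrist view shows the red cap at column 257, rows 153–180, which matches the prediction to within 2 px. I'll descend on it.

Call:
step_arm(targets=[0.4,-0.02,0.02,0.5,0,0,0,0.4,-0.02,0.02,1,0,0,0,0.4,-0.02,0.02,1,0,0,0])

```text
time: 9.43
tool_pos: [520.0, -70.2, 248.0]
tcp_rot: [-3.134, -0.003, 1.677]
contact_force: [0.8, 0.8, 0.1]
grip_width: 36.8
finger_force: 0.0
```

Call:
step_arm(targets=[0.4,0,0,0.4,0,0,0,0.4,0,0,0.8,0,0,0,0.4,0,0,0.9,0,0,0,0.4,0,0,0.9,0,0,0])

```text
time: 9.93
tool_pos: [522.9, -71.0, 162.6]
tcp_rot: [3.14, 0.001, 1.675]
contact_force: [0.7, -0.0, 0.3]
grip_width: 37.0
finger_force: 0.0
```

Call:
step_arm(targets=[0.4,0,0,0.25,0,0,0,0.4,0,0,0.45,0,0,0,0.4,0,0,0.55,0,0,0,0.4,0,0,0.55,0,0,0])

```text
time: 10.42
tool_pos: [522.6, -70.9, 106.9]
tcp_rot: [3.141, 0.0, 1.674]
contact_force: [-0.2, 0.4, 0.3]
grip_width: 37.1
finger_force: 0.0
```

```bash
python3 -c "
from h import *
go(stay(0),np.pi/2);arc(stay,np.r_[np.arange(0,1.8,.1),1.82],8)"
```

```text
t 10.43 shift [[-0.001, -0.019, 0.039]] turn [0.001 0.    0.007] F [-0.2  0.4  0.3] w 37.1
--
0.1 [-0.004  0.085]
0.2 [-0.017  0.169]
0.3 [-0.038  0.251]
0.4 [-0.067  0.331]
0.5 [-0.104  0.408]
0.6 [-0.148  0.48 ]
0.7 [-0.2    0.548]
0.8 [-0.258  0.61 ]
--
0.9 [-0.064  0.056]
1.0 [-0.133  0.105]
1.1 [-0.207  0.148]
1.2 [-0.284  0.182]
1.3 [-0.365  0.209]
1.4 [-0.448  0.228]
1.5 [-0.532  0.238]
1.6 [-0.617  0.24 ]
--
1.7 [-0.085 -0.007]
1.82 [-0.185 -0.026]
```

Call:
step_arm(targets=[0,0,0,0.02,0,0,0,0,0,0,0.02,0,0,0,0,0,0,0.02,0,0,0,0,0,0,0.02,0,0,0])

```text
time: 10.92
tool_pos: [521.7, -70.8, 104.5]
tcp_rot: [-3.141, 0.0, 1.674]
contact_force: [-3.0, -0.0, 3.6]
grip_width: 13.0
finger_force: 30.0
```

Call:
step_arm(targets=[0,-0.004,0,-0.085,0,0,0,0,-0.017,0,-0.169,0,0,0,0,-0.038,0,-0.251,0,0,0,0,-0.067,0,-0.331,0,0,0,0,-0.104,0,-0.408,0,0,0,0,-0.148,0,-0.48,0,0,0,0,-0.2,0,-0.548,0,0,0,0,-0.258,0,-0.61,0,0,0,0,-0.258,0,-0.61,0,0,0])

```text
time: 12.05
tool_pos: [524.3, -96.7, 165.6]
tcp_rot: [-3.141, -0.0, 1.674]
contact_force: [-4.8, 0.7, -2.6]
grip_width: 13.0
finger_force: 30.0
```

```bash
python3 -c "
from h import *
go(stay(0.8),np.pi/2)"
```

```text
t 12.05 shift [[-0.0, -0.011, 0.016]] turn [-0.001 -0.     0.006] F [-4.8  0.7 -2.6] w 13.0
```

Call:
step_arm(targets=[0,-0.064,0,-0.056,0,0,0,0,-0.133,0,-0.105,0,0,0,0,-0.207,0,-0.148,0,0,0,0,-0.284,0,-0.182,0,0,0,0,-0.365,0,-0.209,0,0,0,0,-0.448,0,-0.228,0,0,0,0,-0.532,0,-0.238,0,0,0,0,-0.617,0,-0.24,0,0,0,0,-0.702,0,-0.233,0,0,0,0,-0.8,0,-0.214,0,0,0,0,-0.8,0,-0.214,0,0,0])

```text
time: 13.42
tool_pos: [532.5, -177.6, 187.9]
tcp_rot: [3.142, 0.002, 1.673]
contact_force: [-8.2, 0.7, 4.8]
grip_width: 13.0
finger_force: 30.0
```

```bash
python3 -c "
from h import *
go(stay(1.82),np.pi/2)"
```

```text
t 13.43 shift [[0.011, -0.013, 0.026]] turn [0.    0.002 0.006] F [-8.2  0.7  4.8] w 13.0
```

Call:
step_arm(targets=[0.4,0,0,0,0,0,0,0.4,0,0,0,0,0,0,0.4,0,0,0,0,0,0,0.4,0,0,-0.3,0,0,0,0.4,0,0,-0.65,0,0,0,0.4,0,0,-1,0,0,0,0.4,0,0,-1,0,0,0])

```text
time: 14.3
tool_pos: [534.2, -176.5, 289.7]
tcp_rot: [3.136, 0.004, 1.674]
contact_force: [-0.2, -0.1, -0.4]
grip_width: 36.8
finger_force: 0.0
```

Run:
```python
from h import *
import cv2
p,d=bot.capture("scene");cv2.imwrite("pics/stay.png",cv2.resize(p[60:330,60:360],(660,594),interpolation=cv2.INTER_CUBIC))
go(cov(1.71)+np.array([0,0,75]));go(cov(1.71)+np.array([0,0,75]),0)
```

```text
t 14.35 shift [[1.098, 1.482, -0.617]] turn [ 1.000e-03  5.000e-03 -1.993e+00] F [-0.3  0.3 -1.2] w 36.3
t 14.35 shift [[1.098, 1.482, -0.617]] turn [ 5.000e-03 -1.000e-03  2.007e+00] F [-0.3  0.3 -1.2] w 36.3
```

View pics/stay.png

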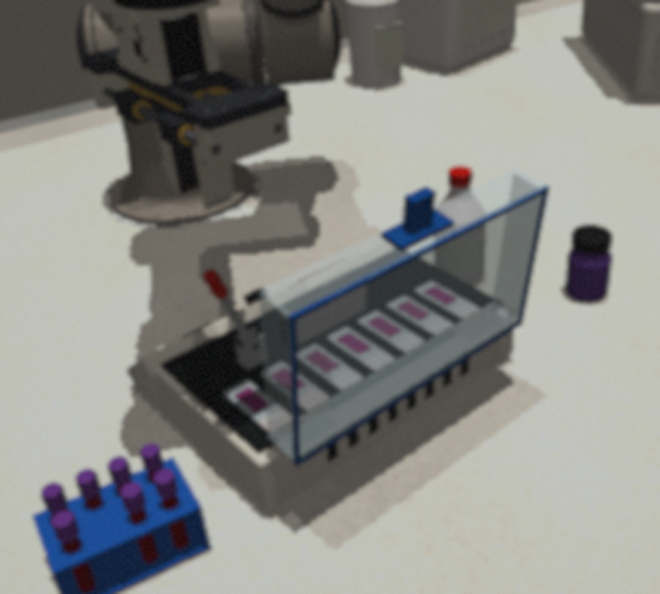

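The picture shows the stay, with its red cap, leaning past upright and standing free while the cover is still right back. I'll return above the tongue: rise, turn back a quarter, then move over.

Call:
step_arm(targets=[0.5,0,0,-0.4,0,0,0,0.6,0.4,0,-0.65,0,0,-0.25,0.6,0.8,0,-0.65,0,0,-0.5,0.6,1,0,-0.65,0,0,-0.75,0.6,1,0,-0.65,0,0,-1,0.6,1,0,-0.65,0,0,-1])

```text
time: 15.1
tool_pos: [522.4, -76.2, 350.4]
tcp_rot: [-3.141, -0.002, 2.46]
contact_force: [-0.9, 0.7, 0.2]
grip_width: 55.2
finger_force: 0.0
```

Call:
step_arm(targets=[0.6,0,0,0,0,0,-0.25,0.6,0,0,0,0,0,-0.5,0.6,0,0,0,0,0,-0.75,0.6,0,0,0,0,0,-1,0.6,0,0,0,0,0,-1])

```text
time: 15.72
tool_pos: [522.5, -76.8, 350.7]
tcp_rot: [3.141, -0.001, -3.041]
contact_force: [-0.7, 0.0, 0.1]
grip_width: 55.1
finger_force: 0.0
```

Call:
step_arm(targets=[0.6,-0.3,0.05,0,0,0,0,0.6,-0.6,0.1,0,0,0,0,0.6,-0.9,0.1,0,0,0,0,0.6,-0.9,0.1,0,0,0,0])

```text
time: 16.23
tool_pos: [612.1, -57.2, 349.7]
tcp_rot: [3.141, -0.002, -3.042]
contact_force: [-0.3, -0.2, 0.0]
grip_width: 55.1
finger_force: 0.0
```

```bash
python3 -c "
from h import *
go(cov(1.71))"
```

```text
t 16.23 shift [[-0.577, -0.001, 0.75]] turn [ 0.001 -0.002  0.002] F [-0.3 -0.2  0. ] w 55.1
```

Call:
step_arm(targets=[0.6,-0.3,0.01,0,0,0,0,0.6,-0.57,0.01,0,0,0,0,0.6,-0.57,0.01,0.25,0,0,0,0.6,-0.57,0.01,0.5,0,0,0,0.6,-0.57,0.01,0.72,0,0,0,0.6,-0.57,0.01,0.72,0,0,0,0,-0.57,0.01,0.72,0,0,0,0,-0.57,0.01,0.72,0,0,0,0,-0.57,0.01,0.72,0,0,0,0,-0.57,0.01,0.72,0,0,0])

```text
time: 17.48
tool_pos: [667.7, -50.1, 280.2]
tcp_rot: [3.141, 0.001, -3.038]
contact_force: [-0.2, 1.6, 1.7]
grip_width: 25.9
finger_force: 30.0
```

```bash
python3 -c "
from h import *
go(cov(1.71));arc(cov,np.r_[np.arange(1.71,.8,-.08),.75,.7,.67,.65,.63,.62],7)"
```

```text
t 17.48 shift [[-0.015, -0.016, 0.056]] turn [0.    0.001 0.007] F [-0.2  1.6  1.7] w 25.9
--
1.63 [ 0.154 -0.03 ]
1.55 [ 0.309 -0.047]
1.47 [ 0.466 -0.052]
1.39 [ 0.622 -0.044]
1.31 [ 0.778 -0.024]
1.23 [0.931 0.008]
1.15 [1.081 0.053]
--
1.07 [0.146 0.056]
0.99 [0.287 0.124]
0.91 [0.422 0.203]
0.83 [0.551 0.293]
0.75 [0.672 0.393]
0.7 [0.743 0.46 ]
0.67 [0.784 0.501]
--
0.65 [0.027 0.029]
0.63 [0.053 0.058]
0.62 [0.066 0.072]
```

Call:
step_arm(targets=[0,0.158,0,-0.031,0,0,0,0,0.317,0,-0.048,0,0,0,0,0.478,0,-0.053,0,0,0,0,0.638,0,-0.045,0,0,0,0,0.797,0,-0.025,0,0,0,0,0.954,0,0.008,0,0,0,0,0.954,0,0.008,0,0,0])

```text
time: 18.35
tool_pos: [572.4, -59.7, 279.1]
tcp_rot: [3.141, 0.001, -3.038]
contact_force: [-0.0, 3.9, 1.3]
grip_width: 25.5
finger_force: 30.0
```

Run:
```python
from h import *
def st():
    p=np.load("pose.npy");o=bot.get_obs();g=o["tool_pos"]+R.from_euler("xyz",o["tcp_rot"]).apply([0,0,6])
    v=g-d2w(p,[95,0,78])[0];c,s=np.cos(p[2]),np.sin(p[2]);x=c*v[0]+s*v[1]
    print("r",np.hypot(x,v[2]),"theta",np.arctan2(v[2],-x)-np.arctan2(18,195))
st()
r=1.025
cv=lambda a:np.array(cov(a))*r
b=cv(1.23)
for a in (1.15,1.07,.99,.91,.83,.78):print(a,(-(cv(a)-b)[[0,2]]/100).round(3))
go(cov(1.23))
```

```text
r 202.0211810518651 theta 1.2163864193879053
1.15 [0.154 0.046]
1.07 [0.304 0.104]
0.99 [0.448 0.173]
0.91 [0.587 0.254]
0.83 [0.719 0.346]
0.78 [0.797 0.409]
t 18.35 shift [[-0.042, -0.014, 0.053]] turn [0.001 0.001 0.006] F [-0.   3.9  1.3] w 25.5
```

Call:
step_arm(targets=[0,0.154,0,0.046,0,0,0,0,0.304,0,0.104,0,0,0,0,0.448,0,0.173,0,0,0,0,0.587,0,0.254,0,0,0,0,0.719,0,0.346,0,0,0,0,0.797,0,0.409,0,0,0,0,0.797,0,0.409,0,0,0])

```text
time: 19.23
tool_pos: [493.1, -67.7, 237.6]
tcp_rot: [3.14, -0.001, -3.038]
contact_force: [-2.0, 6.1, 2.4]
grip_width: 25.3
finger_force: 30.0
```

```bash
cat >> h.py <<'E'
def st():
    p=np.load("pose.npy");o=bot.get_obs();g=o["tool_pos"]+R.from_euler("xyz",o["tcp_rot"]).apply([0,0,6])
    v=g-d2w(p,[95,0,78])[0];c,s=np.cos(p[2]),np.sin(p[2]);x=c*v[0]+s*v[1];r=np.hypot(x,v[2]);t=np.arctan2(v[2],-x)-np.arctan2(18,195)
    print("r",r,"theta",t,o["contact_force"].round(1));b=np.array(cov(t))
    for a in (.74,.71,.69,.67,.66,.65,.64,.63,.62,.61,.6):print(a,(-(np.array(cov(a))-b)[[0,2]]/100*r/195.8).round(3))
E
python3 -c "
from h import *
st()"
```

```text
r 202.61852818135424 theta 0.7684430076550236 [-2.   6.1  2.4]
0.74 [0.043 0.038]
0.71 [0.087 0.08 ]
0.69 [0.116 0.108]
0.67 [0.145 0.137]
0.66 [0.159 0.152]
0.65 [0.172 0.167]
0.64 [0.186 0.182]
0.63 [0.199 0.197]
0.62 [0.213 0.212]
0.61 [0.226 0.228]
0.6 [0.239 0.243]
```

Call:
step_arm(targets=[0,0.043,0,0.038,0,0,0,0,0.087,0,0.08,0,0,0,0,0.116,0,0.108,0,0,0,0,0.145,0,0.137,0,0,0,0,0.159,0,0.152,0,0,0,0,0.159,0,0.152,0,0,0])

```text
time: 19.98
tool_pos: [477.6, -69.3, 222.7]
tcp_rot: [3.14, -0.001, -3.038]
contact_force: [-2.3, 6.0, 2.6]
grip_width: 25.3
finger_force: 30.0
```

```bash
python3 -c "
from h import *
st()"
```

```text
r 202.6399252167368 theta 0.6616574149495703 [-2.3  6.   2.6]
0.74 [-0.113 -0.111]
0.71 [-0.069 -0.07 ]
0.69 [-0.04  -0.041]
0.67 [-0.012 -0.012]
0.66 [0.002 0.002]
0.65 [0.016 0.017]
0.64 [0.03  0.032]
0.63 [0.043 0.047]
0.62 [0.056 0.063]
0.61 [0.07  0.078]
0.6 [0.083 0.094]
```

Call:
step_arm(targets=[0,0.016,0,0.017,0,0,0,0,0.03,0,0.032,0,0,0,0,0.03,0,0.032,0,0,0])

```text
time: 20.35
tool_pos: [474.6, -69.6, 219.4]
tcp_rot: [3.14, -0.001, -3.038]
contact_force: [-2.8, 6.5, 2.1]
grip_width: 25.8
finger_force: 30.0
```

Call:
step_arm(targets=[0,0.013,0,0.015,0,0,0,0,0.013,0,0.015,0,0,0])

```text
time: 20.6
tool_pos: [473.3, -69.8, 218.0]
tcp_rot: [3.14, -0.001, -3.038]
contact_force: [-3.2, 6.1, 2.8]
grip_width: 25.6
finger_force: 30.0
```

Call:
step_arm(targets=[0,0.013,0,0.015,0,0,0,0,0.013,0,0.015,0,0,0])

```text
time: 20.85
tool_pos: [472.0, -69.9, 216.4]
tcp_rot: [3.14, -0.001, -3.038]
contact_force: [-2.4, 5.6, 2.9]
grip_width: 25.6
finger_force: 30.0
```

Run:
```python
from h import *
import cv2
st()
p,d=bot.capture("scene");cv2.imwrite("pics/low.png",cv2.resize(p[100:300,80:320],(720,600),interpolation=cv2.INTER_CUBIC))
```

```text
r 202.6514705547392 theta 0.6201637258751396 [-2.4  5.6  2.9]
0.74 [-0.169 -0.174]
0.71 [-0.125 -0.132]
0.69 [-0.096 -0.104]
0.67 [-0.068 -0.075]
0.66 [-0.054 -0.06 ]
0.65 [-0.04  -0.045]
0.64 [-0.027 -0.03 ]
0.63 [-0.013 -0.015]
0.62 [0. 0.]
0.61 [0.013 0.016]
0.6 [0.026 0.031]
```

View pics/low.png

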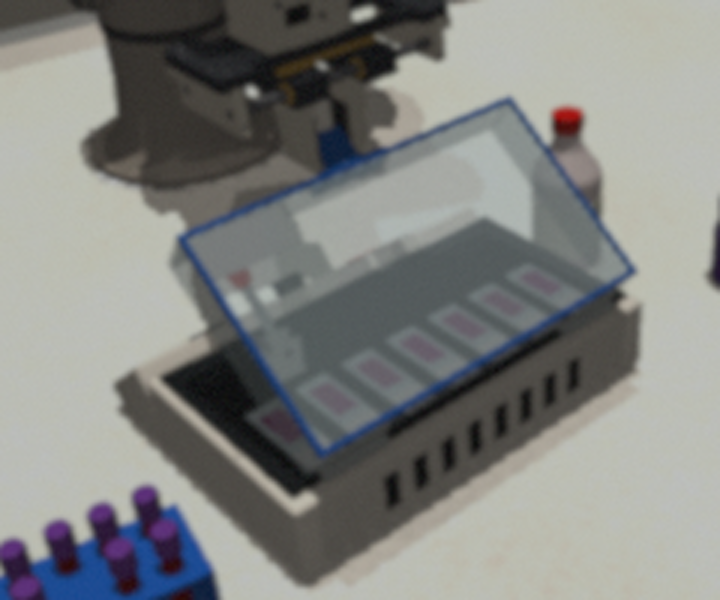

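The picture shows the cover held ajar, with the red cap at about (240,278) just under its top. The force hasn't risen yet, so I'll keep going in small steps until it touches.

Call:
step_arm(targets=[0,0.013,0,0.015,0,0,0,0,0.013,0,0.015,0,0,0])

```text
time: 21.15
tool_pos: [471.3, -70.0, 215.6]
tcp_rot: [3.14, 0.0, -3.038]
contact_force: [-2.9, 7.8, 5.8]
grip_width: 25.7
finger_force: 30.0
```

Call:
step_arm(targets=[0,0.013,0,0.015,0,0,0,0,0.013,0,0.015,0,0,0])

```text
time: 21.4
tool_pos: [471.0, -70.0, 215.2]
tcp_rot: [3.141, 0.004, -3.038]
contact_force: [-2.3, 9.2, 11.6]
grip_width: 26.0
finger_force: 30.0
```

The upward force jumped from 2.9 to 11.6 N, so the cover is on the tip. I'll ease off one step, open the fingers and withdraw straight up and back.

Call:
step_arm(targets=[0,-0.01,0,-0.012,0,0,0,0,-0.01,0,-0.012,0,0,0,0.6,-0.01,0,-0.012,0,0,0,0.6,-0.01,0,-0.012,0,0,0,0.6,-0.01,0,-0.012,0,0,0,0.6,-0.01,0,-0.012,0,0,0])

```text
time: 22.15
tool_pos: [470.5, -71.0, 214.5]
tcp_rot: [-3.142, -0.0, -3.039]
contact_force: [-0.7, 0.3, 0.3]
grip_width: 54.8
finger_force: 0.0
```

Call:
step_arm(targets=[0.6,0.1,0,-0.1,0,0,0,0.6,0.2,0,-0.3,0,0,0,0.6,0.4,0,-0.6,0,0,0,0.6,0.6,0,-0.9,0,0,0,0.6,0.6,0,-0.9,0,0,0,0.6,0.6,0,-0.9,0,0,0])

```text
time: 22.9
tool_pos: [410.6, -77.0, 304.3]
tcp_rot: [3.141, 0.0, -3.039]
contact_force: [0.5, -0.3, -0.4]
grip_width: 55.0
finger_force: 0.0
```

Run:
```python
from h import *
import cv2
p,d=bot.capture("scene");cv2.imwrite("pics/end.png",cv2.resize(p[100:300,80:320],(720,600),interpolation=cv2.INTER_CUBIC))
```

```text
(no output)
```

View pics/end.png

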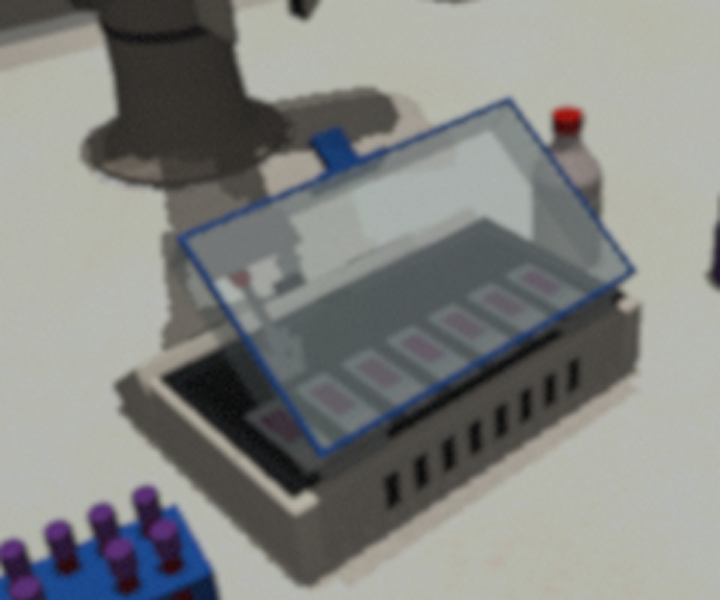

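The picture shows the cover resting propped on the stay, with the cap at about (240,278) as before. The hand is clear and the bottle and rack haven't moved, so I'll hand in.

```bash
python3 -c "
from plant import bot
print(bot.close_job())"
```

```text
the job is handed in; nothing more can be done
None
```

I handed the job in at about 23 s with the cover propped ajar on the stay's red tip, the hand clear, and the bottle, jar and rack not touched; the hand-in returned no verdict.

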